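Re-arm a tripped drying oven and hold its recessed reset button

ROBOT

A 6-joint arm with a two-finger parallel gripper is mounted at the origin on the work surface. World frame = base frame: x ahead of the robot, y to its left, z up, the work surface at z = 0. Lengths are in m, angles in rad, forces in N, time in s.
With the tool pointing down it reaches from about 0.35 to 0.85 m from the base axis. Payload 8.1 kg.
Tool frame: the origin (TCP) lies midway between the tips of the shut fingers; the grasp point (between the pads) lies 19 mm behind it (robot.tcp_to_grasp is the distance from the TCP to the grasp point, in m); x points along the fingers, y is the direction in which the jaws open and shut, and the axes are right-handed (so a half turn about x gives the same grasp; the last joint's range is limited). The gripper opens to 93 mm and grips with 3 to 60 N. Pads are 15 mm wide; open, the fingers measure 128 mm over their backs; the gripper's body (75 mm by 188 mm) begins 65 mm behind the grasp point.
Start: joints at [1.204, 0.13, 1.488, -0, 1.523, -0.085], TCP at [0.167, 0.576, 0.219] pointing down, gripper open.
Joint ranges: [-2.96, 2.96], [-0.89, 2.26], [0.02, 2.5], [-1.34, 4.48], [0, 2.73], [-2.66, 2.66]. Speed limits (rad/s): [2.39, 2.39, 2.79, 3.14, 3.14, 3.14].

INTERFACE

Orientations are given as a rotation vector (axis times angle).
In Python, from plant import robot gives the robot as it stands.
- The arm moves only by the tool play_rows, never from a script. Its argument "plan" is a list of rows, each an object with "slide": the shift along the world's x, y, z as a fraction of full scale, a list of three; "roll": the turn about the world's z as a fraction of full scale; "fingers": the gripper command: -1 is shut, 1 is fully open, values between are in proportion. A call has 1 to 20 rows; each row shifts and turns the commanded pose from where the row before left it; what a row does not reach is not made up. Full scale, the value 1, is 30 mm for a shift and 8 degrees for a turn. A row lasts 1/8 s, in which the tool goes at most 62.5 mm and 10.7 degrees, less where a joint would pass 70% of its speed; a pose out of reach is approached as far as the arm can. A call with a number of a shift or a turn outside -1 to 1 is refused whole. A call with a gripper value outside its range is refused whole. The fingers move at their own pace and stop on an object; "squeeze" is the grip in N (left out, the last holds). Time passes only in rows, so rows that do not move let the fingers close. It gives the time, the measured TCP pose, the force and the opening at its end, in the units of the state.
- robot.read_state(): the state, without advancing time (a new reading comes with each control period).
- robot.read_camera(name): name is "scene" or "top" or "wrist"; returns the picture (480x640x3 uint8, red, green, blue); there is no depth.
- robot.get_calibration(name): a dict with "fx", "fy", "cx", "cy" (pixels), "R" (3x3) and "t" (3): a world point X has camera coordinates R X + t; the wrist camera has in their place "T_tool_cam" (4x4, takes a point from camera to tool coordinates, whose origin is the TCP and whose axes are the tool frame's). Camera axes: x right, y down, z forward; pixel columns grow to the right and rows downward; lengths in m; the calibration is good to about 2 mm. The wrist camera is an equidistant fisheye: a pixel r from the principal point sees the ray r / f radians off the axis. A picture is of the moment at which its call begins: read the wrist's pose just before it. get_calibration takes no time and is no camera call.
- robot.close_job(): hands the job in, once; it reports no verdict.
Trained networks look in the newest picture that a camera, given by its name, has taken for a name from the list of things; names that differ only in an ending like _2 or _b are one class to them, and where a whole thing is asked for, a point or a joint stands for the part that bears it (a point fixed in the world has none). Each returns a list of dicts, best first, with "p" (0 to 1); they miss things now and then, are a little off and sometimes report something else, mostly with a low value. They report only what shows in the picture. A call takes as long as a camera call. They do not tell look-alikes from the thing itself.
- robot.boxes_of(camera, target): "extent" ([centre column, centre row, width, height] in pixels, round what is visible of it).
- robot.regions_of(camera, target): "region" (480x640 bool, what is visible of it) and "extent" ([centre column, centre row, width, height] in pixels, round what is visible of it).
- robot.mark_of(camera, target): "point" ([column, row] in pixels: a listed point, or the origin of a listed thing).
The state is a dict: "t": time; "q": joint angles; "dq": joint speeds; "joint_torque": joint torques, N m; "tool_pos": TCP position; "orientation": TCP orientation; "force": force on the tool from outside, world axes, zero at the start; "wrist_torque": the same for the moment, N m; "opening": finger opening in m.
Only numpy, scipy, OpenCV 4.12 (cv2) and the standard library are available. Lean on these libraries where they do the work, as an engineer would, in place of code of your own. Each camera call takes 0.05 s, during which the arm holds its last target.

TASK

The yellow drying oven on the lab bench has tripped: pull its drop-down door open all the way to its stop, then push it back up until it is fully shut, which re-arms the door catch. After that take the blue-handled reset stylus by its handle out of the wooden block, put its tip through the small round hole in the oven's top and hold the recessed red button all the way down; finish while still gripping the stylus and holding the button down, with the door still shut. Leave the jar, the flask and the beaker where they stand.

Things in the scene. Friction and masses are not known exactly. Their poses are not given: they have to be found in the camera images.
- oven: low yellow bench drying oven, fixed, 240 (x) by 320 (y) by 135 mm high (all sizes here are in mm); origin at the centre of its underside on the bench; its front, with the door, faces its own -x, its z is up; it stands turned by up to 0.2 rad. Its flat top is at z = 135
- reset_hole (a point): centre of the mouth of the reset well in the oven's top, at (-60, 70, 135) in the oven's frame, ringed in white; axes as the oven's. The well is round, 15 in diameter, vertical and 31 deep, with the red button at its bottom: the button's flat top (11.6 across) lies 20 below the mouth when released
- reset_button (a joint): travel of the red button in the well, in m: 0 released, 0.006 all the way down. A spring returns it: it starts to move at about 1.8 N and is fully down at about 6 N
- door (a joint): angle of the oven door in rad: 0 fully shut (upright, against the front), 1.0 at its stop, open (leaning out towards the oven's -x, 1.0 rad from upright). It turns about a level hinge along its lower edge; a stiff hinge (about 0.35 N m) lets it stay where it is left. It may start shut or a little ajar. The grey door panel is 12 thick, 260 wide and 110 high from the hinge
- door_hinge (a point): middle of the door's hinge line, at (-126.5, 0, 15) in the oven's frame, axes as the oven's; the hinge line runs along the oven's y
- door_handle (a point): middle of the door's grip bar: a round steel bar 10 in diameter, parallel to the hinge, 140 long between two 10 mm posts that rise from the door's upper edge. It lies in the plane of the door, 150 from the hinge line and 40 above the panel's edge, so that when the door is shut it stands upright above the oven's front edge, 30 above the level of the oven's top, and can be pinched from above. Axes turn with the door
- stand: fixed wooden block 70 by 70 by 90 high, origin at the centre of its underside, with a vertical hole 12 in diameter and 85 deep in the middle of its top; the stylus hangs in it by its collar. It stands to the left or the right in front of the oven
- stylus: reset stylus, about 60 g, 140 long: upright in its block, origin at its lower tip, z along it towards the handle. Steel shaft 7 in diameter from the tip to 80; black collar 30 in diameter from 80 to 85; round blue handle 20 in diameter from 85 to 140. At the start its tip is 10 above the bench and its collar rests on the block's top
- stylus_tip (a point): the stylus's tip, which is its origin; axes as the stylus's
- stylus_grip (a point): middle of the stylus's handle on its axis, 115 from the tip; axes as the stylus's
- bottle: bystander: loose amber jar with black cap, 64 in diameter, 110 high, origin at the centre of its underside; stands on the other side from the block
- flask: bystander: loose green-glass conical flask, 76 in diameter at the foot, 115 high, origin at the centre of its underside
- beaker: bystander: loose clear beaker, 70 in diameter, 85 high, origin at the centre of its underside
Mind the look-alikes: they are no part of the job. What is shaped like the stylus but orange or purple is not meant.

How it is judged:
By the outcome, as a careful person would: the job done as asked, in the order asked, and still so for the second after the job is handed in, while the arm keeps its last pose, push and grip.
It also fails if it takes over 64 s, if anything falls off the work surface, if the arm or the gripper's body presses on something with over 40 N, if the wrist force passes 120 N, or if a joint passes its speed limit or range.

## Working session

There is one attempt and no reset: what is moved stays moved. The work goes in short steps, Python scripts to look and compute and a tool call to move; the robot and the scene stay as the last step left them, time stands still between calls to the robot, and variables do not carry over. Pictures are saved under pics/ and viewed, and the job is handed in when it is done.

Besides the shell and the picture viewer there is one more tool, called after "Request:" as a command line: name --argument value ..., lists and objects as JSON in quotes. play_rows: Moves the arm, as the interface text tells. Its arguments: {"type":"object","properties":{"plan":{"type":"array","items":{"type":"object","properties":{"slide":{"type":"array","items":{"type":"number","minimum":-1,"maximum":1}},"roll":{"type":"number","minimum":-1,"maximum":1},"fingers":{"type":"number"}}}},"squeeze":{"type":"number"}},"required":["plan"]}

```bash
mkdir -p pics; ls; python3 - <<'E'
from plant import robot
import cv2
print(robot.read_state())
for n in ["scene","top","wrist"]:
    im=robot.read_camera(n); cv2.imwrite(f"pics/{n}0.png",im[:,:,::-1])
    print(n,robot.get_calibration(n))
print(robot.tcp_to_grasp)
E
```

```text
pics
{'t': 0.0, 'q': array([ 1.20361674e+00,  1.31126937e-01,  1.48926919e+00, -2.68820379e-05,
        1.52301842e+00, -8.54002294e-02]), 'dq': array([-0.00148638, -0.00065802, -0.0015041 , -0.00079908,  0.00104953,
       -0.0013469 ]), 'joint_torque': array([-1.67145681e-04, -5.59815681e+01, -4.91773975e+01,  7.69777433e-02,
        3.48599965e-02, -9.57563475e-05]), 'tool_pos': array([0.16662143, 0.57580461, 0.21761345]), 'orientation': array([ 0.21978419,  1.55983927, -0.22259026]), 'force': array([0.4282631 , 0.5751393 , 0.47111334]), 'wrist_torque': array([ 1.52895649e-02,  5.83486030e-03, -8.67356405e-05]), 'opening': 0.09300275559969418}
scene {'fx': 529.110124586961, 'fy': 529.110124586961, 'cx': 316.71786965625944, 'cy': 237.05894821346104, 'R': array([[-0.88306603,  0.46912067,  0.01096294],
       [ 0.31380295,  0.60774599, -0.72950156],
       [-0.34888694, -0.64075784, -0.68389128]]), 't': array([ 0.48430212, -0.09273097,  1.23230789])}
top {'fx': 478.6974629723198, 'fy': 478.6974629723198, 'cx': 314.6595335498501, 'cy': 236.22943450254127, 'R': array([[ 0.01943245, -0.99980397,  0.00379529],
       [-0.99168776, -0.01975734, -0.12714179],
       [ 0.12719185, -0.00129306, -0.99187729]]), 't': array([-0.00400223,  0.53512961,  1.13921572])}
wrist {'fx': 371.64829954431775, 'fy': 371.64829954431775, 'cx': 321.7393595815766, 'cy': 234.5834726842537, 'T_tool_cam': array([[-1.97403038e-04, -2.80948466e-01,  9.59722835e-01,
        -1.65552646e-01],
       [ 9.99999380e-01,  9.96691789e-04,  4.97458149e-04,
        -1.22750331e-03],
       [-1.09630797e-03,  9.59722338e-01,  2.80948095e-01,
        -7.82652670e-02],
       [ 0.00000000e+00,  0.00000000e+00,  0.00000000e+00,
         1.00000000e+00]])}
0.0188
```

View pics/scene0.png

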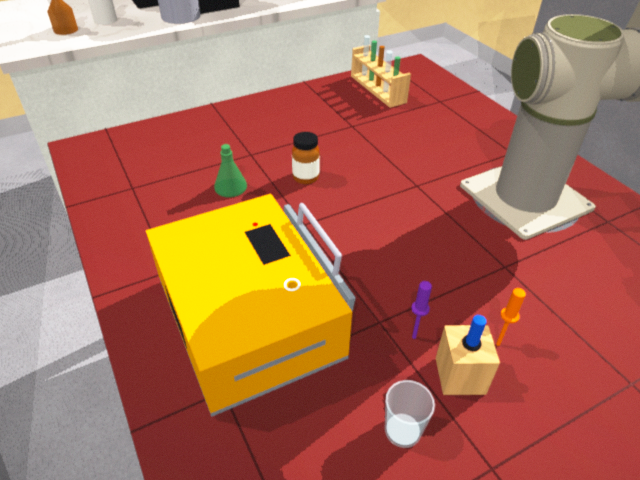

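View pics/top0.png

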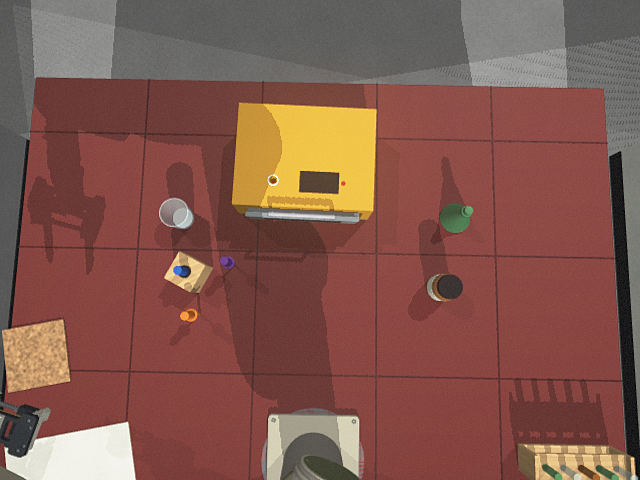

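View pics/wrist0.png

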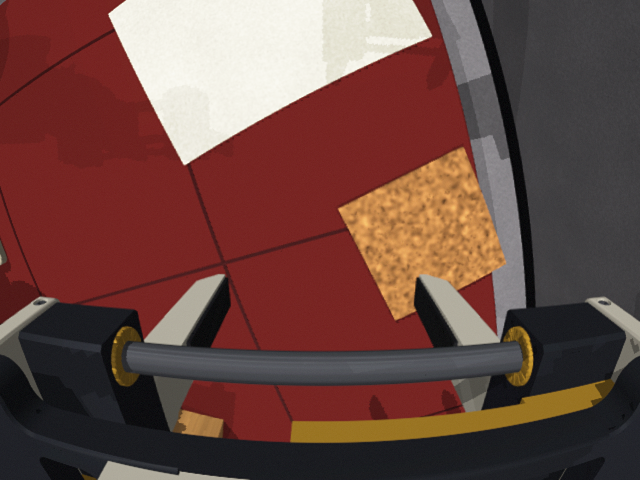

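The scene shows the oven in the middle with its door near shut (bar at about (320,235)). The ring is at (292,285), and the block with the blue stylus is at (470,350). The purple look-alike is at (422,300) and the orange one at (515,305). In the top view the ring is at (273,180), the blue stylus at (180,271) and the beaker at (176,213). I'll zoom in and measure.

```bash
cat > h.py <<'E'
import numpy as np, cv2
from plant import robot
from scipy.spatial.transform import Rotation as Ro
C={n:robot.get_calibration(n) for n in ["scene","top","wrist"]}
def ray(n,p,st=None):
    c=C[n]; u=(p[0]-c["cx"])/c["fx"]; v=(p[1]-c["cy"])/c["fy"]
    if n!="wrist":
        R=np.array(c["R"]); o=-R.T@c["t"]; d=R.T@np.array([u,v,1.])
    else:
        r=np.hypot(u,v); d=np.array([u/r*np.sin(r),v/r*np.sin(r),np.cos(r)]) if r>1e-9 else np.array([0,0,1.])
        T=np.array(c["T_tool_cam"]); Rt=Ro.from_rotvec(st["orientation"]).as_matrix()
        o=Rt@T[:3,3]+st["tool_pos"]; d=Rt@T[:3,:3]@d
    return o,d/np.linalg.norm(d)
def tri(*rs):
    A=0;b=0
    for o,d in rs:
        P=np.eye(3)-np.outer(d,d); A=A+P; b=b+P@o
    x=np.linalg.solve(A,b)
    return x,max(np.linalg.norm((np.eye(3)-np.outer(d,d))@(x-o)) for o,d in rs)
def atz(r,z): o,d=r; return o+d*(z-o[2])/d[2]
def proj(n,X,st=None):
    c=C[n]
    if n!="wrist":
        p=np.array(c["R"])@X+c["t"]; return np.array([c["fx"]*p[0]/p[2]+c["cx"],c["fy"]*p[1]/p[2]+c["cy"]])
    T=np.array(c["T_tool_cam"]); Rt=Ro.from_rotvec(st["orientation"]).as_matrix()
    p=T[:3,:3].T@(Rt.T@(np.array(X)-st["tool_pos"])-T[:3,3])
    a=np.arctan2(np.hypot(p[0],p[1]),p[2]); k=a/np.hypot(p[0],p[1])
    return np.array([c["fx"]*k*p[0]+c["cx"],c["fy"]*k*p[1]+c["cy"]])
def crop(im,x0,y0,w,h,k,name): cv2.imwrite(f"pics/{name}.png",cv2.resize(im[y0:y0+h,x0:x0+w,::-1],None,fx=k,fy=k,interpolation=cv2.INTER_CUBIC))
E
python3 - <<'E'
from h import *
s=robot.read_state(); print(Ro.from_rotvec(s["orientation"]).as_matrix().round(3))
a=robot.read_camera("scene");b=robot.read_camera("top")
crop(a,140,190,220,160,3.5,"s1"); crop(a,380,270,160,120,5,"s2")
crop(b,220,95,170,130,4.5,"t1"); crop(b,145,190,110,140,4,"t2")
for t in ["reset_hole","door_handle","door_hinge","stylus_grip","stylus_tip","stylus","stand","oven","bottle","flask","beaker"]:
    m=[robot.mark_of(n,t) for n in ("scene","top")]
    print(t,[[(np.round(x["point"],1).tolist(),round(x["p"],2)) for x in y[:3]] for y in m])
    if m[0] and m[1]: print(tri(ray("scene",m[0][0]["point"]),ray("top",m[1][0]["point"])))
E
```

```text
[[-0.001  0.278  0.961]
 [-0.001  0.961 -0.278]
 [-1.    -0.001 -0.   ]]
reset_hole [[([292.1, 285.5], 0.72)], [([271.6, 180.0], 0.9)]]
(array([0.64997916, 0.10641993, 0.13478948]), np.float64(0.0010714781951310561))
door_handle [[([318.9, 232.2], 0.76)], [([301.6, 214.4], 0.67)]]
(array([0.56645325, 0.03675733, 0.15870646]), np.float64(0.0006642766475746775))
door_hinge [[], [([307.1, 219.0], 0.95)]]
stylus_grip [[([425.6, 296.6], 0.93), ([515.6, 300.6], 0.65), ([476.0, 327.5], 0.58)], [([184.9, 314.3], 0.65), ([179.6, 270.8], 0.6), ([221.2, 261.8], 0.55)]]
(array([0.40169889, 0.24768484, 0.12334555]), np.float64(0.07098057509679907))
stylus_tip [[([413.9, 334.9], 0.65), ([498.0, 344.7], 0.61)], [([234.3, 264.4], 0.51), ([197.0, 312.8], 0.45)]]
(array([0.46368995, 0.20533785, 0.00663635]), np.float64(0.00038840353786548354))
stylus [[([412.4, 338.7], 0.69), ([495.5, 341.8], 0.62)], [([230.9, 263.2], 0.59), ([198.3, 312.8], 0.54), ([192.5, 274.6], 0.51)]]
(array([0.46851837, 0.21222959, 0.00622815]), np.float64(0.0022540805862106645))
stand [[], [([192.6, 274.3], 0.79)]]
oven [[([244.0, 319.3], 0.93)], [([306.6, 170.6], 0.92)]]
(array([ 0.71190035,  0.02932556, -0.00319223]), np.float64(0.002346717720393343))
bottle [[([303.7, 179.0], 0.73), ([245.5, 319.9], 0.32)], [([435.3, 287.1], 0.91)]]
(array([ 0.42080642, -0.29972935, -0.00419151]), np.float64(0.0036174499164039198))
flask [[([228.8, 187.9], 0.9)], [([455.5, 220.6], 0.76)]]
(array([ 0.59191438, -0.35511834, -0.00936104]), np.float64(0.004287522253415398))
beaker [[([402.6, 430.9], 0.73)], [([181.6, 218.1], 0.89)]]
(array([0.5800422 , 0.34292075, 0.00119486]), np.float64(0.0015865783386098777))
```

View pics/s1.png

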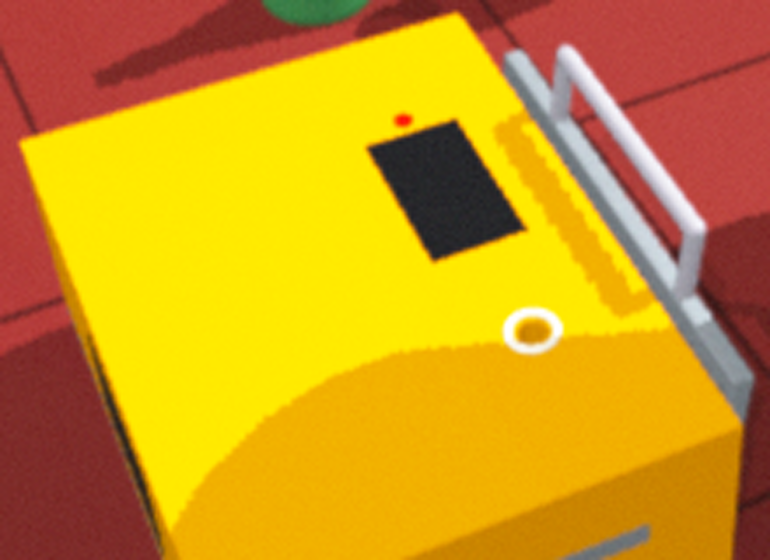

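View pics/s2.png

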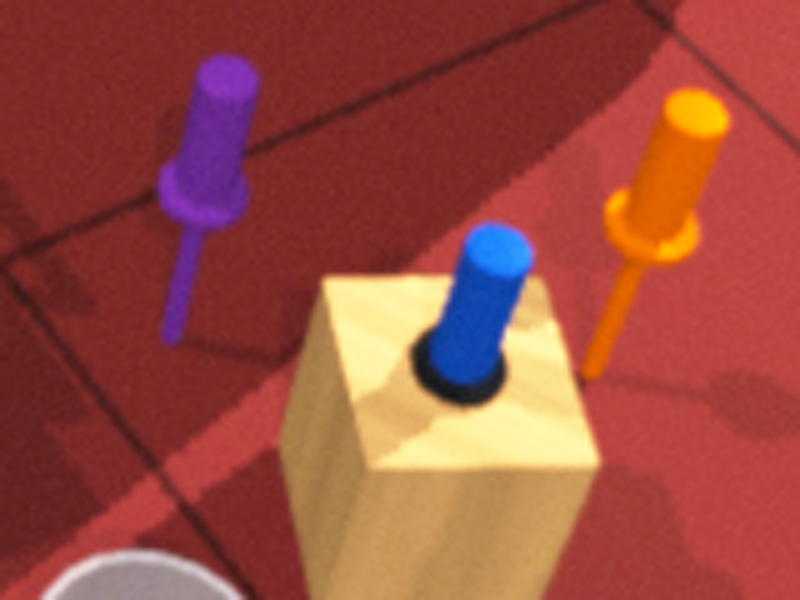

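View pics/t1.png

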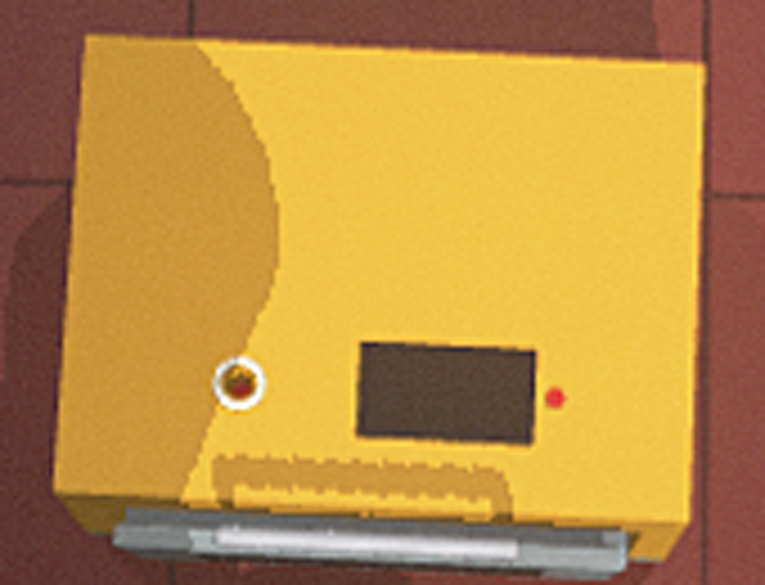

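View pics/t2.png

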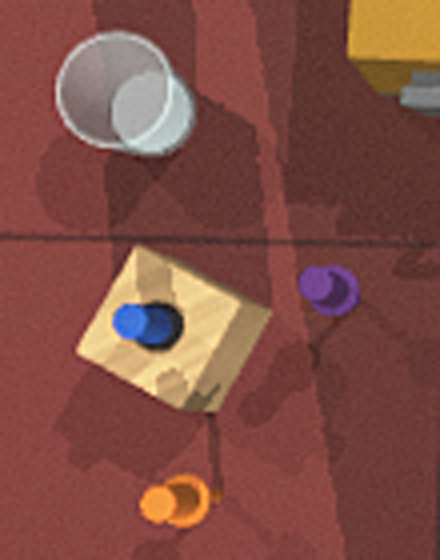

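```bash
python3 - <<'E'
from h import *
S=lambda x,y,o=(140,190),k=3.5:ray("scene",(o[0]+(x+.5)/k-.5,o[1]+(y+.5)/k-.5))
T=lambda x,y,o=(220,95),k=4.5:ray("top",(o[0]+(x+.5)/k-.5,o[1]+(y+.5)/k-.5))
s2=lambda x,y:S(x,y,(380,270),5); t2=lambda x,y:T(x,y,(145,190),4)
P=lambda n,a,b:print(n,*[np.round(v,4) for v in tri(a,b)])
P("hole",S(533,331),T(239,383))
P("redLED",S(403,120),T(555,398))
P("barR(far)",S(568,48),T(518,550)); P("barL",S(702,228),T(217,536))
P("backR",S(22,142),T(705,63)); P("frontR",S(458,13),T(690,523)); P("frontL",S(741,432),T(55,492))
for n,p in dict(bl=(85,35),br=(705,63),fl=(55,492),fr=(690,523)).items(): print(n,atz(T(*p),.135).round(4))
P("styl top",s2(499,252),t2(130,321)); P("collar",s2(460,365),t2(158,326))
P("purple",s2(228,78),t2(317,282)); P("orange",s2(697,113),t2(160,503))
for p in [(137,247),(240,302),(183,410),(76,352)]: print("st",atz(t2(*p),.09).round(4))
for p in [(322,277),(543,277),(600,464),(368,468)]: print("st",atz(s2(*p),.09).round(4))
E
```

```text
hole [0.6499 0.1042 0.1358] 0.0004
redLED [ 0.6456 -0.0556  0.1364] 0.0008
barR(far) [ 0.5615 -0.0361  0.1669] 0.0002
barL [0.5656 0.1096 0.1684] 0.0003
backR [ 0.8232 -0.1304  0.135 ] 0.0001
frontR [ 0.5834 -0.1242  0.1351] 0.0011
frontL [0.5931 0.1953 0.131 ] 0.0006
bl [0.8317 0.1894 0.135 ]
br [ 0.8234 -0.1304  0.135 ]
fl [0.5919 0.195  0.135 ]
fr [ 0.5825 -0.1236  0.135 ]
styl top [0.4404 0.3057 0.1492] 0.0003
collar [0.4405 0.3057 0.0931] 0.0001
purple [0.4643 0.2065 0.1396] 0.0
orange [0.3419 0.2868 0.1399] 0.0002
st [0.4862 0.3211 0.09  ]
st [0.4555 0.2598 0.09  ]
st [0.3928 0.2895 0.09  ]
st [0.4248 0.3528 0.09  ]
st [0.4554 0.2571 0.09  ]
st [0.3923 0.29   0.09  ]
st [0.4246 0.352  0.09  ]
st [0.4877 0.3207 0.09  ]
```

Every measured height agrees with the text. The oven yaw is about -0.027, its centre is at (0.707, 0.033), and the hole is at (0.650, 0.104). The bar is at (0.564, 0.037, 0.167), so the door is ajar by about 0.115 rad. The stylus is at (0.4405, 0.306). I'll move to hover over the bar.

Request:
play_rows --plan '[{"slide": [0, 0, 0.9], "roll": -0.5, "fingers": 0.3}, {"slide": [0.4, -0.6, 0.9], "roll": -0.5, "fingers": 0.3}, {"slide": [0.7, -1, 0.9], "roll": -0.5, "fingers": 0.3}, {"slide": [0.74, -1, 0], "roll": -0.5, "fingers": 0.3}, {"slide": [0.74, -1, 0], "roll": -0.5, "fingers": 0.3}, {"slide": [0.74, -1, 0], "roll": -0.5, "fingers": 0.3}, {"slide": [0.74, -1, 0], "roll": -0.5, "fingers": 0.3}, {"slide": [0.74, -1, 0], "roll": -0.5, "fingers": 0.3}, {"slide": [0.74, -1, 0], "roll": -0.5, "fingers": 0.3}, {"slide": [0.74, -1, 0], "roll": -0.5, "fingers": 0.3}, {"slide": [0.74, -1, 0], "roll": -0.5, "fingers": 0.3}, {"slide": [0.74, -1, 0], "roll": -0.5, "fingers": 0.3}, {"slide": [0.74, -1, 0], "roll": -0.5, "fingers": 0.3}, {"slide": [0.74, -1, 0], "roll": -0.5, "fingers": 0.3}, {"slide": [0.74, -1, 0], "roll": -0.5, "fingers": 0.3}, {"slide": [0.74, -1, 0], "roll": -0.5, "fingers": 0.3}, {"slide": [0.74, -1, -0.5], "roll": -0.5, "fingers": 0.3}, {"slide": [0.74, -1, -0.5], "roll": -0.5, "fingers": 0.3}, {"slide": [0, 0, 0], "roll": 0, "fingers": 0.3}]' --squeeze 20

```text
t: 3.72
tool_pos: [0.5328, 0.0763, 0.2677]
orientation: [1.186, 1.225, -1.19]
force: [0.3, 0.2, 0.2]
opening: 0.0603
```

```bash
python3 - <<'E'
from h import *
s=robot.read_state(); R=Ro.from_rotvec(s["orientation"]).as_matrix();print(s["q"].round(3),s["tool_pos"], R.round(3), np.degrees(np.arctan2(R[1,1],R[0,1])))
im=robot.read_camera("wrist"); cv2.imwrite("pics/w1.png",im[:,:,::-1])
for X in [(.5615,-.0361,.167),(.5656,.1096,.168),(.6499,.1042,.135)]: print(proj("wrist",np.array(X),s))
print(robot.mark_of("wrist","door_handle"),robot.mark_of("wrist","reset_hole"))
E
```

```text
[ 0.047 -0.049  1.584 -0.     1.61   0.018] [0.53284286 0.076331   0.26774309] [[-0.003  1.     0.029]
 [-0.001  0.029 -1.   ]
 [-1.    -0.003  0.001]] 1.6521489013262314
[351.6680551  359.17663467]
[369.08447144 191.16137212]
[460.7551675 195.7321069]
[{'point': [359.3, 283.8], 'p': 0.85}] [{'point': [462.3, 198.1], 'p': 0.81}]
```

View pics/w1.png

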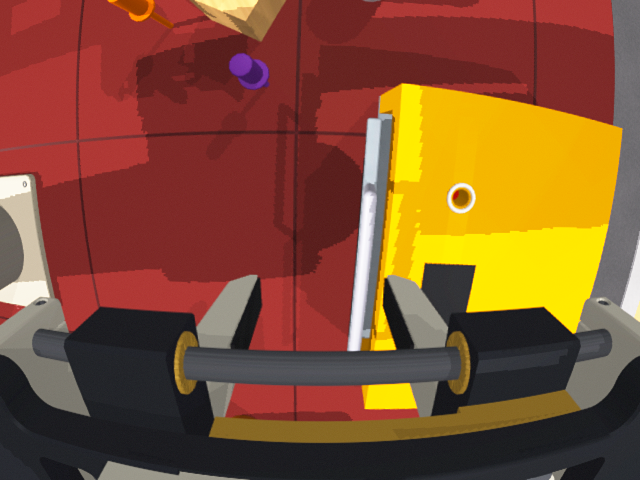

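The wrist view shows the bar at column 360 and the hole at (461,198), matching the predictions within about 2 px. Next I'll align over the bar and descend.

Request:
play_rows --plan '[{"slide": [0.5, -0.65, -0.3], "roll": -0.2, "fingers": 0.3}, {"slide": [0.53, -0.65, -0.3], "roll": -0.2, "fingers": 0.3}, {"slide": [0, 0, -1], "roll": 0, "fingers": 0.3}, {"slide": [0, 0, -1], "roll": 0, "fingers": 0.3}, {"slide": [0, 0, -0.7], "roll": 0, "fingers": 0.3}, {"slide": [0, 0, -0.5], "roll": 0, "fingers": 0.3}, {"slide": [0, 0, 0], "roll": 0, "fingers": 0.3}]'

```text
t: 4.75
tool_pos: [0.5631, 0.0393, 0.1545]
orientation: [1.225, 1.2, -1.228]
force: [0.3, -0.7, 0.5]
opening: 0.0606
```

Request:
play_rows --plan '[{"slide": [0, 0, -0.15], "roll": 0, "fingers": -1}, {"slide": [0, 0, 0], "roll": 0, "fingers": -1}, {"slide": [0, 0, 0], "roll": 0, "fingers": -1}, {"slide": [0, 0, 0], "roll": 0, "fingers": -1}, {"slide": [0, 0, 0], "roll": 0, "fingers": -1}, {"slide": [0, 0, 0], "roll": 0, "fingers": -1}]' --squeeze 20

```text
t: 5.5
tool_pos: [0.564, 0.0394, 0.1512]
orientation: [1.227, 1.198, -1.226]
force: [0.8, -0.9, -0.0]
opening: 0.0091
```

The bar is gripped (opening 9 mm). I'll pull along the arc.

Request:
play_rows --plan '[{"slide": [-0.49, 0.013, -0.08], "roll": 0, "fingers": -1}, {"slide": [-0.48, 0.013, -0.13], "roll": 0, "fingers": -1}, {"slide": [-0.47, 0.013, -0.18], "roll": 0, "fingers": -1}, {"slide": [-0.45, 0.012, -0.22], "roll": 0, "fingers": -1}, {"slide": [-0.42, 0.011, -0.27], "roll": 0, "fingers": -1}, {"slide": [-0.39, 0.01, -0.31], "roll": 0, "fingers": -1}, {"slide": [-0.36, 0.01, -0.35], "roll": 0, "fingers": -1}, {"slide": [-0.32, 0.008, -0.38], "roll": 0, "fingers": -1}, {"slide": [0, 0, 0], "roll": 0, "fingers": -1}]'

```text
t: 6.62
tool_pos: [0.4613, 0.0424, 0.0922]
orientation: [1.226, 1.199, -1.227]
force: [3.2, 3.2, -7.3]
opening: 0.0092
```

```bash
python3 - <<'E'
from h import *
s=robot.read_state(); print(s["tool_pos"],s["force"])
im=robot.read_camera("scene"); crop(im,140,150,300,220,2.6,"s3")
im=robot.read_camera("wrist"); cv2.imwrite("pics/w3.png",im[:,:,::-1])
E
```

```text
[0.46134581 0.04239654 0.09223972] [ 3.16528824  3.20735166 -7.27285719]
```

View pics/s3.png

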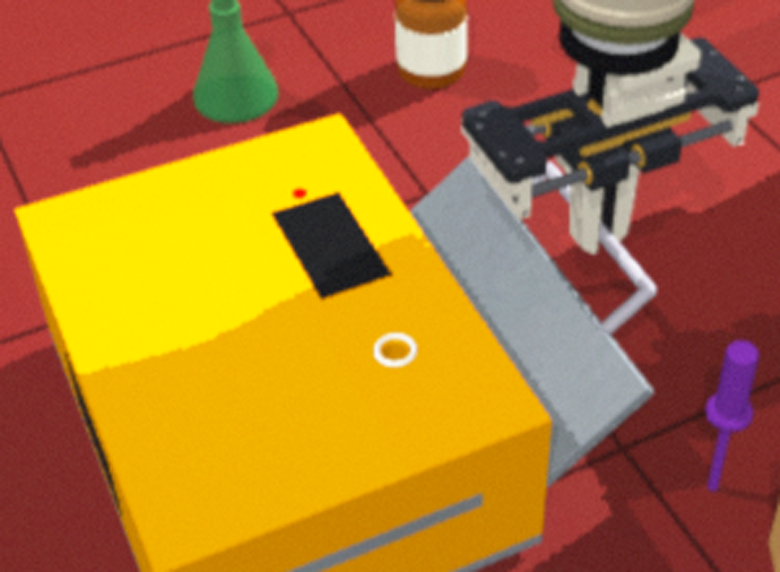

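The door follows the grip. By the bar position it is at about 0.92 rad. I'll pull on to the stop.

Request:
play_rows --plan '[{"slide": [-0.12, 0.003, -0.17], "roll": 0, "fingers": -1}, {"slide": [-0.12, 0.003, -0.18], "roll": 0, "fingers": -1}, {"slide": [0, 0, 0], "roll": 0, "fingers": -1}]'

```text
t: 7.1
tool_pos: [0.4559, 0.0424, 0.0836]
orientation: [1.228, 1.197, -1.225]
force: [3.5, 5.2, 2.5]
opening: 0.0094
```

Request:
play_rows --plan '[{"slide": [-0.08, 0, -0.13], "roll": 0, "fingers": -1}, {"slide": [0, 0, 0], "roll": 0, "fingers": -1}]'

```text
t: 7.35
tool_pos: [0.4559, 0.042, 0.0824]
orientation: [1.23, 1.193, -1.221]
force: [0.7, 2.7, 16.4]
opening: 0.0092
```

Request:
play_rows --plan '[{"slide": [-0.12, 0, -0.08], "roll": 0, "fingers": -1}, {"slide": [0, 0, 0], "roll": 0, "fingers": -1}, {"slide": [0, 0, 0], "roll": 0, "fingers": -1}]'

```text
t: 7.72
tool_pos: [0.456, 0.042, 0.0823]
orientation: [1.233, 1.187, -1.216]
force: [9.9, 4.2, 21.1]
opening: 0.0093
```

```bash
python3 - <<'E'
from h import *
s=robot.read_state(); print(s["tool_pos"],s["force"])
im=robot.read_camera("scene"); crop(im,240,150,200,150,4,"s4")
im=robot.read_camera("wrist"); cv2.imwrite("pics/w4.png",im[:,:,::-1])
# predicted panel upper-edge corners & bar for angles
c=np.array([.7074,.0326]);y=-.027
def O(x,yy,z): return np.array([c[0]+x*np.cos(y)-yy*np.sin(y),c[1]+x*np.sin(y)+yy*np.cos(y),z])
for a in (.9,.95,1.0,1.05):
    bar=[O(-.1265-.15*np.sin(a),q,.015+.15*np.cos(a)) for q in (-.07,.07)]
    k=O(-.1265-.11*np.sin(a)+.006*np.cos(a),.13,.015+.11*np.cos(a)+.006*np.sin(a))
    print(a,[(4*(proj("scene",b)-[240,150])).round(0) for b in bar+[k]],[proj("wrist",b,s).round(0) for b in bar+[k]])
E
```

```text
[0.4559591  0.04201191 0.08234879] [ 9.8919108   4.161059   21.09245615]
0.9 [array([439., 253.]), array([594., 441.]), array([594., 593.])] [array([337., 433.]), array([345., 154.]), array([422.,  21.])]
0.95 [array([446., 260.]), array([602., 448.]), array([601., 597.])] [array([328., 426.]), array([332., 153.]), array([412.,  23.])]
1.0 [array([453., 267.]), array([608., 454.]), array([606., 601.])] [array([320., 418.]), array([321., 152.]), array([402.,  25.])]
1.05 [array([459., 275.]), array([614., 462.]), array([611., 605.])] [array([313., 410.]), array([312., 151.]), array([394.,  27.])]
```

View pics/s4.png

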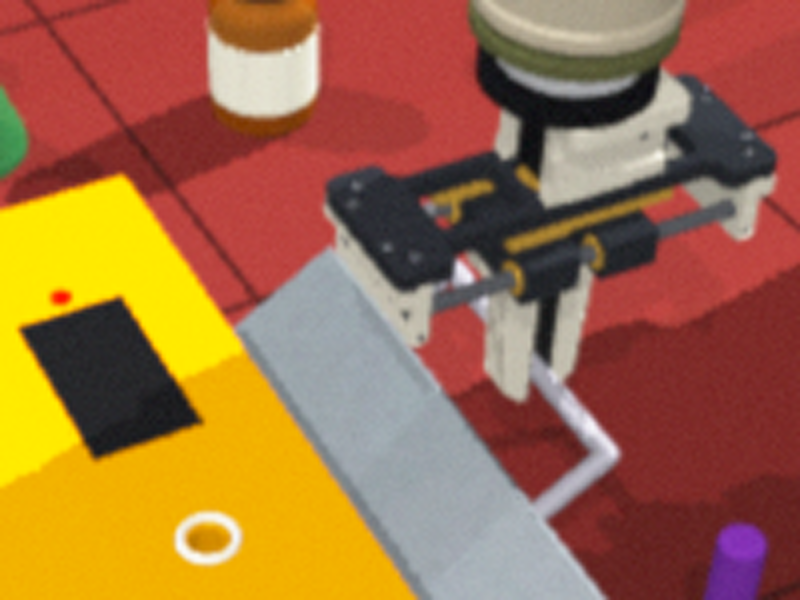

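View pics/w4.png

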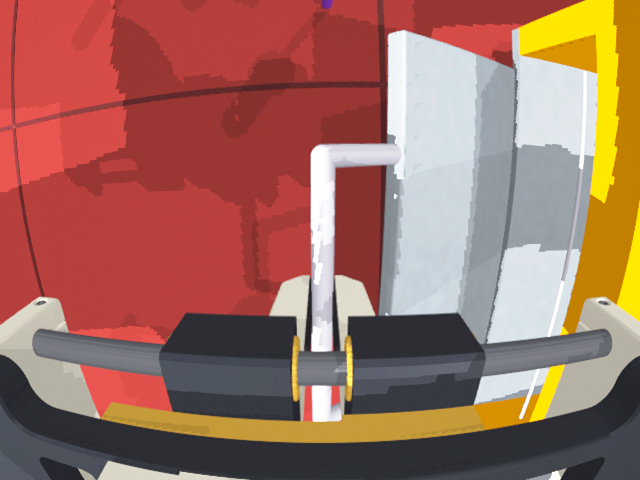

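The bar stays put while the force rises to about 20 N, and its corner at (612,455) matches the prediction for 1.0 rad (608,454). The door is at its stop, so I'll push it back.

Request:
play_rows --plan '[{"slide": [0.33, -0.005, 0.42], "roll": 0, "fingers": -1}, {"slide": [0.31, -0.009, 0.39], "roll": 0, "fingers": -1}, {"slide": [0.35, -0.009, 0.36], "roll": 0, "fingers": -1}, {"slide": [0.38, -0.01, 0.32], "roll": 0, "fingers": -1}, {"slide": [0.41, -0.01, 0.28], "roll": 0, "fingers": -1}, {"slide": [0.44, -0.011, 0.24], "roll": 0, "fingers": -1}, {"slide": [0.46, -0.012, 0.2], "roll": 0, "fingers": -1}, {"slide": [0.48, -0.012, 0.15], "roll": 0, "fingers": -1}, {"slide": [0.49, -0.012, 0.1], "roll": 0, "fingers": -1}, {"slide": [0.4, -0.01, 0.04], "roll": 0, "fingers": -1}, {"slide": [0, 0, 0], "roll": 0, "fingers": -1}]'

```text
t: 9.2
tool_pos: [0.5717, 0.0383, 0.152]
orientation: [1.226, 1.196, -1.226]
force: [1.6, -3.9, 2.0]
opening: 0.0089
```

Request:
play_rows --plan '[{"slide": [0.18, -0.005, 0], "roll": 0, "fingers": -1}, {"slide": [0.17, -0.005, 0], "roll": 0, "fingers": -1}, {"slide": [0, 0, 0], "roll": 0, "fingers": -1}]'

```text
t: 9.57
tool_pos: [0.5813, 0.0381, 0.152]
orientation: [1.226, 1.196, -1.227]
force: [-0.7, -5.0, 3.2]
opening: 0.0092
```

Request:
play_rows --plan '[{"slide": [0.1, 0, 0], "roll": 0, "fingers": -1}, {"slide": [0, 0, 0], "roll": 0, "fingers": -1}]'

```text
t: 9.82
tool_pos: [0.5822, 0.0381, 0.152]
orientation: [1.224, 1.2, -1.23]
force: [-13.1, -6.1, 10.3]
opening: 0.009
```

Request:
play_rows --plan '[{"slide": [0.1, 0, 0], "roll": 0, "fingers": -1}, {"slide": [0, 0, 0], "roll": 0, "fingers": -1}]'

```text
t: 10.07
tool_pos: [0.5823, 0.0381, 0.1519]
orientation: [1.22, 1.204, -1.235]
force: [-29.3, -6.7, 21.6]
opening: 0.0092
```

It hits a hard stop at x=0.582, so the door is shut. I'll relax the push, release and rise.

Request:
play_rows --plan '[{"slide": [-0.1, 0, 0], "roll": 0, "fingers": -1}, {"slide": [0, 0, 0], "roll": 0, "fingers": 0.2}, {"slide": [0, 0, 0], "roll": 0, "fingers": 0.2}, {"slide": [0, 0, 0], "roll": 0, "fingers": 0.2}, {"slide": [0, 0, 0], "roll": 0, "fingers": 0.2}, {"slide": [0, 0, 0.5], "roll": 0, "fingers": 0.2}, {"slide": [0, 0, 1], "roll": 0, "fingers": 0.2}, {"slide": [0, 0, 1], "roll": 0, "fingers": 0.2}, {"slide": [0, 0, 1], "roll": 0, "fingers": 0.2}, {"slide": [0, 0, 0], "roll": 0, "fingers": 0.2}]'

```text
t: 11.32
tool_pos: [0.5861, 0.0389, 0.2613]
orientation: [1.23, 1.193, -1.221]
force: [0.5, -0.3, 0.2]
opening: 0.0559
```

```bash
python3 - <<'E'
from h import *
s=robot.read_state(); print(s["tool_pos"],s["force"])
im=robot.read_camera("scene"); crop(im,240,170,140,110,5.5,"s5")
im=robot.read_camera("wrist"); cv2.imwrite("pics/w5.png",im[:,:,::-1])
c=np.array([.7074,.0326]);y=-.027
def O(x,yy,z): return np.array([c[0]+x*np.cos(y)-yy*np.sin(y),c[1]+x*np.sin(y)+yy*np.cos(y),z])
for a in (0,.03,.115):
    bar=[O(-.1265-.15*np.sin(a),q,.015+.15*np.cos(a)) for q in (-.07,.07)]
    print(a,[(5.5*(proj("scene",b)-[240,170])).round(0) for b in bar],[proj("wrist",b,s).round(0) for b in bar])
E
```

```text
[0.58605493 0.03891489 0.26125799] [ 0.4901943  -0.30460884  0.22517758]
0 [array([294., 208.]), array([495., 486.])] [array([315., 322.]), array([314., 143.])]
0.03 [array([307., 204.]), array([508., 482.])] [array([309., 322.]), array([308., 143.])]
0.115 [array([343., 195.]), array([546., 470.])] [array([293., 322.]), array([290., 143.])]
```

View pics/s5.png

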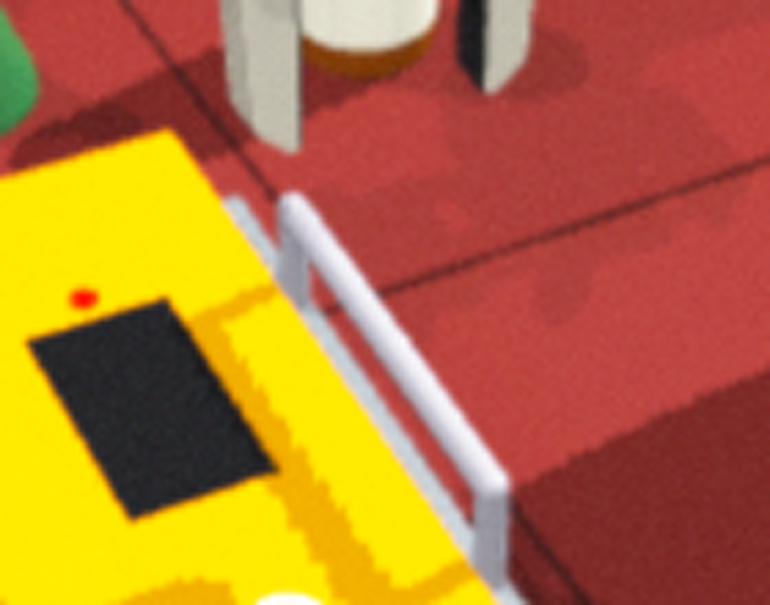

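View pics/w5.png

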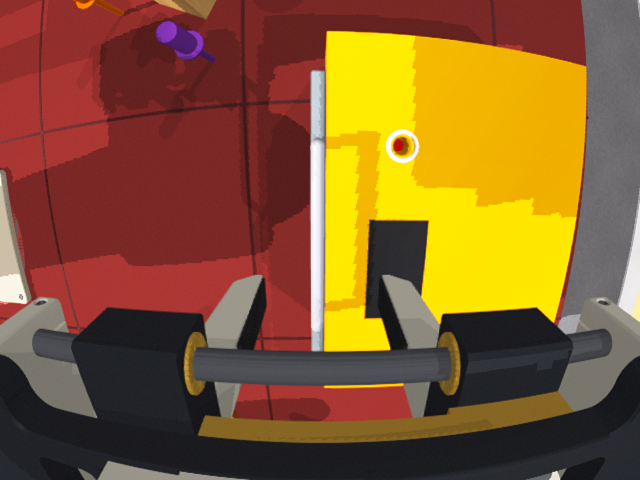

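The bar ends at (292,200) and (497,485) match the prediction for angle 0, so the door is shut. Next is the stylus, with a wrist look on the way.

Request:
play_rows --plan '[{"slide": [-0.6, 0.8, 0], "roll": 0, "fingers": 0.2}, {"slide": [-0.8, 0.9, 0], "roll": 0, "fingers": 0.2}, {"slide": [-0.8, 0.9, 0], "roll": 0, "fingers": 0.2}, {"slide": [-0.8, 0.9, 0], "roll": 0, "fingers": 0.2}, {"slide": [-0.8, 0.9, 0], "roll": 0, "fingers": 0.2}, {"slide": [-0.8, 0.9, 0], "roll": 0, "fingers": 0.2}, {"slide": [-0.25, 0.9, 0], "roll": 0, "fingers": 0.2}, {"slide": [0, 0, 0], "roll": 0, "fingers": 0.2}]'

```text
t: 12.42
tool_pos: [0.4373, 0.226, 0.2553]
orientation: [1.223, 1.2, -1.226]
force: [0.6, -0.4, -0.3]
opening: 0.056
```

```bash
python3 - <<'E'
from h import *
s=robot.read_state(); print(s["tool_pos"],s["q"].round(2))
im=robot.read_camera("wrist"); cv2.imwrite("pics/w6.png",im[:,:,::-1])
for X in [(.4405,.3057,.15),(.4405,.3057,.095)]: print(proj("wrist",np.array(X),s))
E
```

```text
[0.43730302 0.22598846 0.25530589] [ 0.37 -0.18  1.72  0.    1.6   0.39]
[324.68867764 125.00433677]
[324.26790282 125.6528505 ]
```

View pics/w6.png

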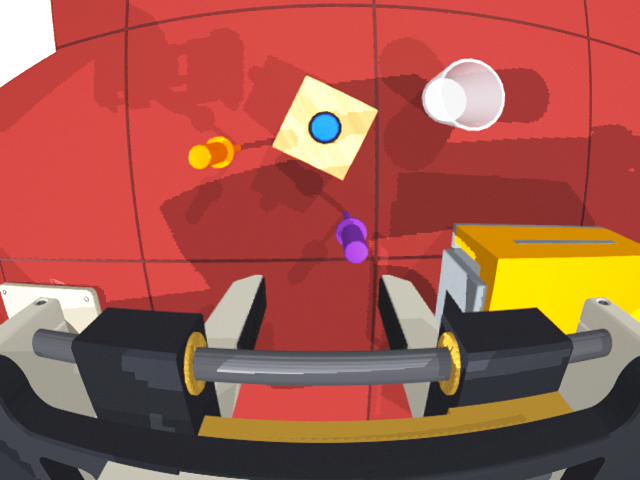

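The blue handle shows at (325,127), against a prediction of (325,125). The look-alikes are clear of the path. Now I'll align and descend.

Request:
play_rows --plan '[{"slide": [0.1, 0.9, 0], "roll": 0, "fingers": 0.2}, {"slide": [0.01, 0.9, 0], "roll": 0, "fingers": 0.2}, {"slide": [0, 0.84, 0], "roll": 0, "fingers": 0.2}, {"slide": [0, 0, -0.9], "roll": 0, "fingers": 0.2}, {"slide": [0, 0, -0.9], "roll": 0, "fingers": 0.2}, {"slide": [0, 0, -0.9], "roll": 0, "fingers": 0.2}, {"slide": [0, 0, -0.9], "roll": 0, "fingers": 0.2}, {"slide": [0, 0, -0.7], "roll": 0, "fingers": 0.2}, {"slide": [0, 0, -0.4], "roll": 0, "fingers": 0.2}, {"slide": [0, 0, 0], "roll": 0, "fingers": 0.2}]'

```text
t: 13.72
tool_pos: [0.4416, 0.3031, 0.1146]
orientation: [1.225, 1.198, -1.229]
force: [-0.1, 0.3, 0.0]
opening: 0.0559
```

Request:
play_rows --plan '[{"slide": [-0.03, 0.07, -0.27], "roll": 0, "fingers": 0.2}, {"slide": [0, 0, 0], "roll": 0, "fingers": 0.2}, {"slide": [0, 0, 0], "roll": 0, "fingers": -1}, {"slide": [0, 0, 0], "roll": 0, "fingers": -1}, {"slide": [0, 0, 0], "roll": 0, "fingers": -1}, {"slide": [0, 0, 0], "roll": 0, "fingers": -1}, {"slide": [0, 0, 0], "roll": 0, "fingers": -1}]' --squeeze 45

```text
t: 14.6
tool_pos: [0.4411, 0.3063, 0.1077]
orientation: [1.227, 1.198, -1.226]
force: [-0.3, -0.1, 0.3]
opening: 0.0197
```

Request:
play_rows --plan '[{"slide": [0, 0, 0.4], "roll": 0, "fingers": -1}, {"slide": [0, 0, 0.9], "roll": 0, "fingers": -1}, {"slide": [0, 0, 0.9], "roll": 0, "fingers": -1}, {"slide": [0, 0, 0.9], "roll": 0, "fingers": -1}, {"slide": [0, 0, 0.9], "roll": 0, "fingers": -1}, {"slide": [0, 0, 0.9], "roll": 0, "fingers": -1}, {"slide": [0, 0, 0.9], "roll": 0, "fingers": -1}, {"slide": [0, 0, 0.5], "roll": 0, "fingers": -1}, {"slide": [0, 0, 0], "roll": 0, "fingers": -1}]'

```text
t: 15.72
tool_pos: [0.4416, 0.3065, 0.298]
orientation: [1.228, 1.197, -1.224]
force: [-0.3, -0.2, -1.8]
opening: 0.0193
```

Request:
play_rows --plan '[{"slide": [0.5, -0.5, 0], "roll": 0, "fingers": -1}, {"slide": [0.7, -0.7, 0], "roll": 0, "fingers": -1}, {"slide": [0.7, -0.7, 0], "roll": 0, "fingers": -1}, {"slide": [0.7, -0.7, 0], "roll": 0, "fingers": -1}, {"slide": [0.7, -0.7, 0], "roll": 0, "fingers": -1}, {"slide": [0.7, -0.7, 0], "roll": 0, "fingers": -1}, {"slide": [0.7, -0.7, 0], "roll": 0, "fingers": -1}, {"slide": [0.7, -0.7, 0], "roll": 0, "fingers": -1}, {"slide": [0.7, -0.6, 0], "roll": 0, "fingers": -1}, {"slide": [0.5, -0.4, 0], "roll": 0, "fingers": -1}, {"slide": [0.2, -0.2, 0], "roll": 0, "fingers": -1}, {"slide": [0, 0, 0], "roll": 0, "fingers": -1}, {"slide": [0, 0, 0], "roll": 0, "fingers": -1}]'

```text
t: 17.35
tool_pos: [0.6445, 0.1088, 0.2964]
orientation: [1.226, 1.199, -1.226]
force: [-0.5, 0.4, -0.8]
opening: 0.0194
```

```bash
python3 - <<'E'
from h import *
s=robot.read_state(); print(s["tool_pos"],s["orientation"],s["force"],s["opening"])
for n in ["scene","top"]:
    im=robot.read_camera(n)
    if n=="scene": crop(im,230,150,160,120,5,"s7")
    else: crop(im,210,80,150,130,4.5,"t7")
im=robot.read_camera("wrist"); cv2.imwrite("pics/w7.png",im[:,:,::-1])
R=Ro.from_rotvec(s["orientation"]).as_matrix()
tip=s["tool_pos"]+R[:,0]*.0977; print("tip",tip,proj("scene",tip),proj("top",tip),proj("wrist",tip,s))
E
```

```text
[0.64452099 0.10882433 0.29640281] [ 1.22595864  1.19879165 -1.22638688] [-0.47057388  0.37703418 -0.79997509] 0.019432357527913707
tip [0.64446897 0.10884264 0.19870282] [295.88689588 257.31722625] [268.12212903 174.80201971] [322.10399902 234.64033279]
```

View pics/s7.png

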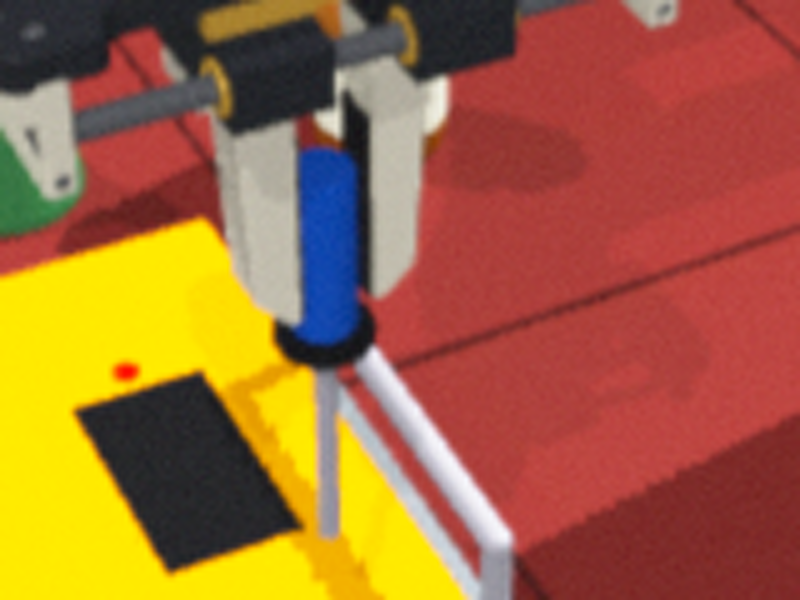

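View pics/t7.png

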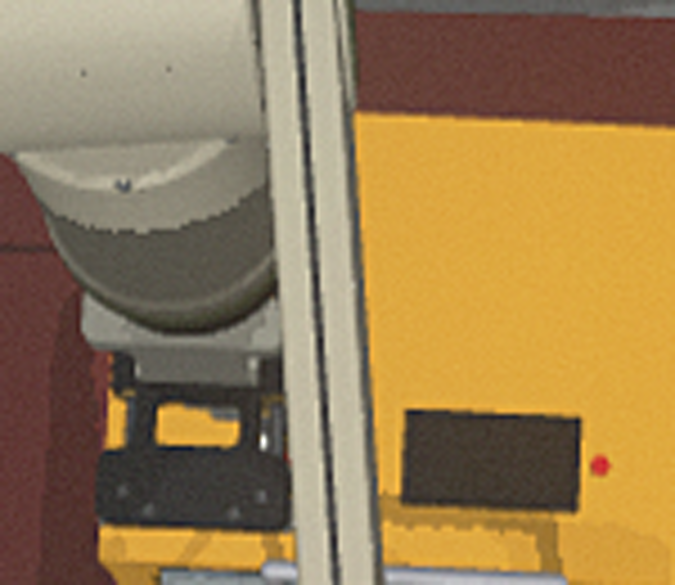

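View pics/w7.png

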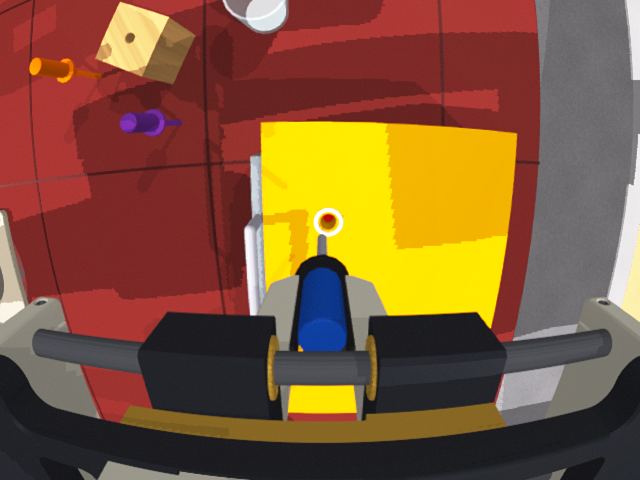

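The tip shows at (295.4,256.5) in the scene view, against a prediction of (295.9,257.3), so the stylus hangs straight. I'll shift by (+5.2, -4.6) mm and lower the tip to just above the hole.

Request:
play_rows --plan '[{"slide": [0.17, -0.155, -0.3], "roll": 0, "fingers": -1}, {"slide": [0, 0, -0.6], "roll": 0, "fingers": -1}, {"slide": [0, 0, -0.6], "roll": 0, "fingers": -1}, {"slide": [0, 0, -0.3], "roll": 0, "fingers": -1}, {"slide": [0, 0, 0], "roll": 0, "fingers": -1}, {"slide": [0, 0, 0], "roll": 0, "fingers": -1}]'

```text
t: 18.25
tool_pos: [0.6504, 0.1036, 0.2433]
orientation: [1.227, 1.197, -1.226]
force: [-0.2, 0.4, -0.2]
opening: 0.0193
```

```bash
python3 - <<'E'
from h import *
s=robot.read_state(); print(s["tool_pos"],s["orientation"],s["force"],s["opening"])
im=robot.read_camera("scene"); crop(im,250,230,80,80,7,"s8")
im=robot.read_camera("wrist"); crop(im,270,170,110,110,5,"w8")
R=Ro.from_rotvec(s["orientation"]).as_matrix()
tip=s["tool_pos"]+R[:,0]*.0977; print("tip",tip,(proj("scene",tip)-[250,230])*7,(proj("wrist",tip,s)-[270,170])*5)
H=np.array([.6497,.1042,.135]);print((proj("scene",H)-[250,230])*7,(proj("wrist",H,s)-[270,170])*5)
E
```

```text
[0.65042811 0.10364433 0.24333417] [ 1.22700367  1.19738867 -1.2256612 ] [-0.16253576  0.44299792 -0.15658791] 0.019279021350970767
tip [0.65052427 0.10365538 0.14563422] [290.82234704 350.19158164] [260.52098785 323.20218219]
[296.11569524 381.8870109 ] [254.85614531 300.43622006]
```

View pics/s8.png

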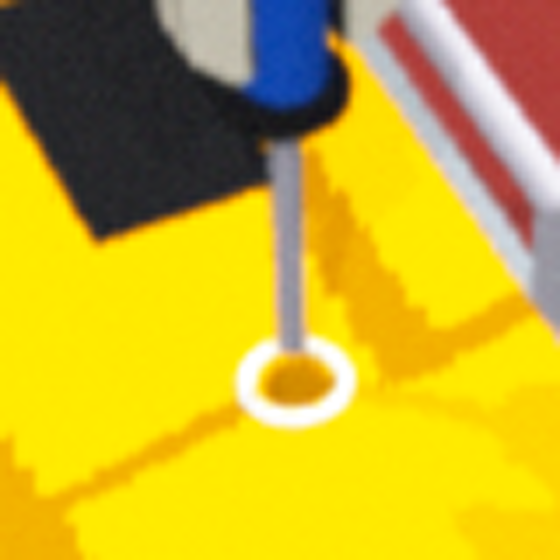

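View pics/w8.png

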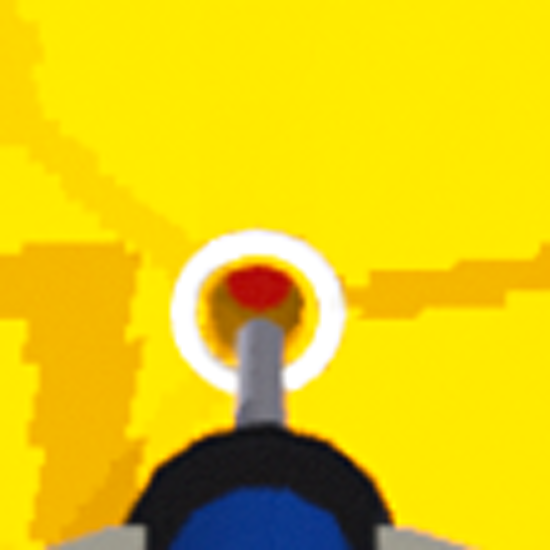

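The tip is centred over the hole within about 1 mm in both views (hole (297,382) and tip (291,350) in the scene crop, as predicted). I'll insert it.

Request:
play_rows --plan '[{"slide": [-0.01, 0, -0.3], "roll": 0, "fingers": -1}, {"slide": [0, 0, -0.3], "roll": 0, "fingers": -1}, {"slide": [0, 0, -0.3], "roll": 0, "fingers": -1}, {"slide": [0, 0, 0], "roll": 0, "fingers": -1}, {"slide": [0, 0, 0], "roll": 0, "fingers": -1}]'

```text
t: 18.98
tool_pos: [0.6499, 0.1036, 0.2157]
orientation: [1.226, 1.198, -1.226]
force: [0.7, 0.0, 0.2]
opening: 0.0195
```

Request:
play_rows --plan '[{"slide": [0, 0, -0.12], "roll": 0, "fingers": -1}, {"slide": [0, 0, 0], "roll": 0, "fingers": -1}, {"slide": [0, 0, 0], "roll": 0, "fingers": -1}]'

```text
t: 19.35
tool_pos: [0.6501, 0.1036, 0.2125]
orientation: [1.227, 1.197, -1.226]
force: [1.9, 0.6, 1.2]
opening: 0.0193
```

Request:
play_rows --plan '[{"slide": [0, 0, -0.1], "roll": 0, "fingers": -1}, {"slide": [0, 0, 0], "roll": 0, "fingers": -1}, {"slide": [0, 0, 0], "roll": 0, "fingers": -1}]'

```text
t: 19.73
tool_pos: [0.6501, 0.1036, 0.2095]
orientation: [1.227, 1.197, -1.226]
force: [0.7, 0.7, 2.8]
opening: 0.0192
```

The button spring is engaging. I'll keep pressing in small steps.

Request:
play_rows --plan '[{"slide": [0, 0, -0.1], "roll": 0, "fingers": -1}, {"slide": [0, 0, 0], "roll": 0, "fingers": -1}, {"slide": [0, 0, 0], "roll": 0, "fingers": -1}]' --squeeze 55

```text
t: 20.1
tool_pos: [0.6501, 0.1036, 0.2064]
orientation: [1.227, 1.197, -1.226]
force: [0.5, 0.8, 5.8]
opening: 0.0191
```

Request:
play_rows --plan '[{"slide": [0, 0, -0.05], "roll": 0, "fingers": -1}, {"slide": [0, 0, 0], "roll": 0, "fingers": -1}, {"slide": [0, 0, 0], "roll": 0, "fingers": -1}]'

```text
t: 20.48
tool_pos: [0.6503, 0.1036, 0.2059]
orientation: [1.227, 1.197, -1.225]
force: [-0.4, -0.8, 8.6]
opening: 0.0195
```

Request:
play_rows --plan '[{"slide": [0, 0, -0.05], "roll": 0, "fingers": -1}, {"slide": [0, 0, 0], "roll": 0, "fingers": -1}, {"slide": [0, 0, 0], "roll": 0, "fingers": -1}]'

```text
t: 20.85
tool_pos: [0.6505, 0.1036, 0.2057]
orientation: [1.228, 1.196, -1.224]
force: [-2.2, 0.5, 15.4]
opening: 0.0192
```

It has bottomed out: z stalls at 0.2057 while the force rises to 15 N. I'll check the pictures and stability before handing in.

Request:
play_rows --plan '[{"slide": [0, 0, 0], "roll": 0, "fingers": -1}, {"slide": [0, 0, 0], "roll": 0, "fingers": -1}, {"slide": [0, 0, 0], "roll": 0, "fingers": -1}, {"slide": [0, 0, 0], "roll": 0, "fingers": -1}, {"slide": [0, 0, 0], "roll": 0, "fingers": -1}, {"slide": [0, 0, 0], "roll": 0, "fingers": -1}, {"slide": [0, 0, 0], "roll": 0, "fingers": -1}, {"slide": [0, 0, 0], "roll": 0, "fingers": -1}]'

```text
t: 21.85
tool_pos: [0.6505, 0.1036, 0.2056]
orientation: [1.228, 1.196, -1.224]
force: [-3.0, 0.0, 14.7]
opening: 0.0194
```

```bash
python3 - <<'E'
from h import *
s=robot.read_state(); print(s["tool_pos"],s["force"],s["opening"])
im=robot.read_camera("scene"); crop(im,210,160,160,150,4,"s9"); cv2.imwrite("pics/s9f.png",im[:,:,::-1])
im=robot.read_camera("wrist"); cv2.imwrite("pics/w9.png",im[:,:,::-1])
R=Ro.from_rotvec(s["orientation"]).as_matrix()
for z in (80,85,140):
    X=s["tool_pos"]+R[:,0]*(.0977-z/1000); print(z,(proj("scene",X)-[210,160])*4)
E
```

```text
[0.65051724 0.10362972 0.20561109] [-2.97033469  0.04476898 14.66045697] 0.019398857278662487
80 [323.67793213 405.698902  ]
85 [323.41611903 396.53210085]
140 [320.38284367 290.32873529]
```

View pics/s9.png

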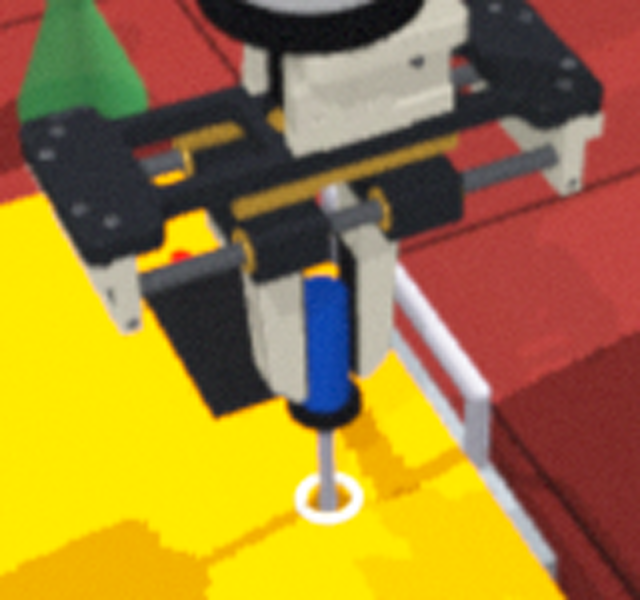

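View pics/w9.png

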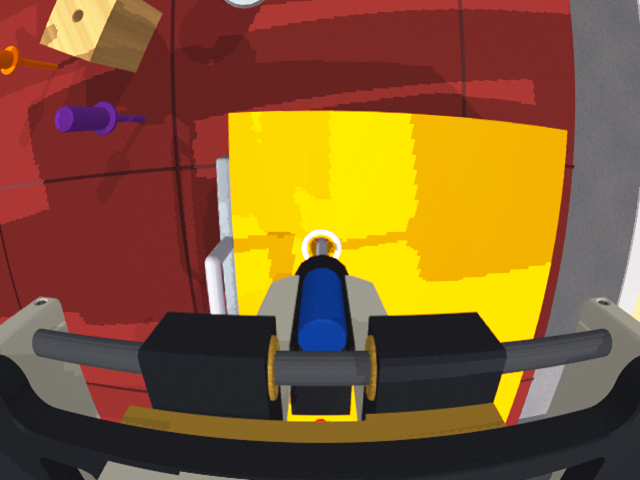

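View pics/s9f.png

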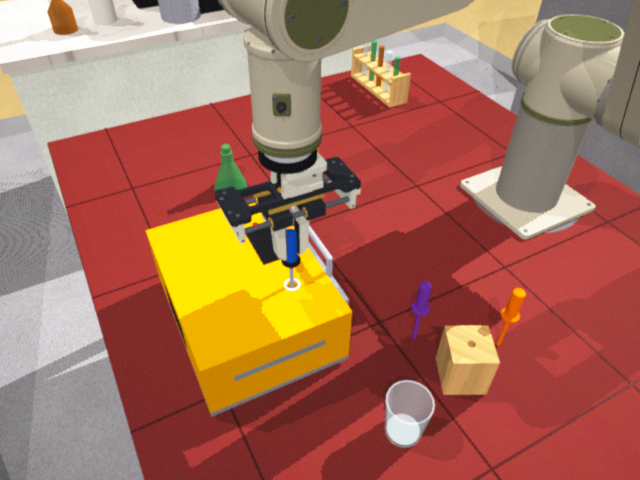

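The stylus stands in the ring, steady at 14.7 N. The bar end is at (331,259), the same as when the door was shut, and the beaker and flask haven't moved. I'm handing in.

```bash
python3 -c "
from plant import robot
print(robot.close_job()); s=robot.read_state(); print(s['t'],s['force'],s['tool_pos'])"
```

```text
the job is handed in; nothing more can be done
None
the job is handed in; nothing more can be done
```

The job is handed in, at about 22 s of the 64 s allowed. No verdict is reported, so what follows is from my own checks.

- **Door:** I pulled it open until the bar stopped moving as the force rose to about 20 N; the picture matched 1.0 rad. I then pushed it shut against a hard stop, at about 29 N. The bar end was in the same place in the last picture, so the door was still shut.
- **Stylus and button:** I took the blue stylus by its handle and put its tip through the hole. The button spring began to resist where expected, and the tip bottomed out about 6–7 mm further down. It held steady at about 14.7 N for the last second, with the handle still gripped (19.4 mm opening).
- **Bystanders:** The beaker and flask looked unmoved in the last picture. The jar was hidden behind the arm there, but I never went near it.
- **Small disagreements:** The wrist camera read about 2 px off. The final tip depth came out at 27 mm instead of 26 mm, probably because the stylus slid about 1 mm in the grip under load.

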